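# Tip the card pack onto the photographing mat

### The arm

A 6-joint arm with a two-finger parallel gripper is mounted at the origin on the work surface; the furniture and walls round the work are solid. World frame = base frame: x ahead of the robot, y to its left, z up, the work surface at z = 0. Lengths are in m, angles in rad, forces in N, time in s.
With the tool pointing down it reaches from about 0.375 to 0.75 m from the base axis. Payload 9 kg.
Tool frame: the origin (TCP) lies between the finger pads; the fingertips stand 11 mm ahead of it and the grasp point (between the pads) lies 8 mm behind it; z points along the fingers, y is the line along which they close (so a half turn about z gives the same grasp; the last joint's range is limited). The gripper opens to 85 mm and grips with 20 to 120 N. Pads are 22 mm wide; open, the fingers measure 114 mm over their backs; the gripper's body (76 mm by 85 mm) begins 54 mm behind the grasp point. The pads swing forward as they close: fully open they stand 13 mm farther back than shut.
Start: joints at [1.013, 0.104, 0.097, 1.564, 0, 1.353], TCP at [0.2, 0.566, 0.242] pointing down, gripper open.
Joint ranges: [-2.99, 2.99], [-0.84, 1.86], [-1.1, 1.16], [-1.84, 2.11], [-1.51, 1.56], [-3.14, 3.14]. Speed limits (rad/s): [2.22, 2.22, 2.57, 3.14, 3.14, 3.14].

### API

Orientations are given as a 3x3 rotation matrix whose columns are the frame's x, y, z axes.
In Python, from plant import env gives the robot as it stands.
- The arm moves only by the tool servo_tool, never from a script. Its argument "series" is a list of rows, each an object with "dp": the shift along the world's x, y, z in mm, a list of three; "twist": the turn about the world's z in degrees. In form: [{"dp": [dx, dy, dz], "twist": twist}, ...]. A call has 1 to 8 rows; each row shifts and turns the commanded pose from where the row before left it; what a row does not reach is not made up. A row lasts 1/10 s, in which the tool goes at most 50 mm and 8.59 degrees, less where a joint would pass 70% of its speed; a pose out of reach is approached as far as the arm can. A call is refused whole if a number of a shift passes 50 or a number of a turn 8.59, either way. A call with a gripper value outside its range is refused whole. "gripper" is the opening, from 0 (shut) to 1 (fully open), set as the call begins (left out, the last holds). The fingers move at their own pace and stop on an object; the grip force is fixed at half the most. Time passes only in rows, so rows that do not move let the fingers close. It gives the time, the measured TCP pose, the force, the opening and the grip force at its end, in the units of the state.
- env.state(): the state, without advancing time (a new reading comes with each control period).
- env.snapshot(name): name is "side" or "top"; returns (picture, depth): 400x640x3 uint8, red, green, blue; 400x640 float32, m along the optical axis (not along the pixel's ray), 0 where there is no reading.
- env.get_calibration(name): a dict with "K" (3x3 intrinsics, pixels), "eye" and "attitude" of the camera in the world. Camera axes: x right, y up, looking along -z (the intrinsics and any distortion apply to the point x, -y, -z); pixel columns grow to the right and rows downward; lengths in m; the calibration is good to about 2 mm. A picture is of the moment at which its call begins. get_calibration takes no time and is no camera call.
- env.hand_in(): hands the job in; it is judged then, once.
Trained networks look in the newest picture that a camera, given by its name, has taken for a name from the list of things; names that differ only in an ending like _2 or _b are one class to them, and where a whole thing is asked for, a point or a joint stands for the part that bears it (a point fixed in the world has none). Each returns a list of dicts, best first, with "score" (0 to 1); they miss things now and then, are a little off and sometimes report something else, mostly with a low value. They report only what shows in the picture. A call takes as long as a camera call.
- env.silhouettes(label, camera): "mask" (400x640 bool, what is visible of it) and "at" ([column, row] in pixels, amid what is visible of it).
The state is a dict: "t": time; "joint_pos": joint angles; "joint_vel": joint speeds; "joint_efforts": joint torques, N m; "tool_pos": TCP position; "tool_rot": TCP orientation; "contact_force": force on the tool from outside, world axes, zero at the start; "ft_torque": the same for the moment, N m; "grip_width": opening from 0.0 (shut) to 1.0 (fully open); "gripper_force": force on a finger pad.
Only numpy, scipy, OpenCV 4.12 (cv2) and the standard library are available. Lean on these libraries where they do the work, as an engineer would, in place of code of your own. Each camera call takes 0.05 s, during which the arm holds its last target. There are 200 camera calls.

### The job

Using only the outside of the fingers, gently push the standing pack of index cards along the thin grey mat, keeping it upright, until it stands just past the near line of the drawn outline; then push it near its top so that it falls forward and comes to lie flat inside the outline, ready to be photographed. Do not pinch or lift the pack, do not push it any more once it lies, and leave everything else on the desk where it is.

Things in the scene. Friction and masses are not known exactly. Their poses are not given: they have to be found in the camera images.
- mat: Thin slick grey laminate mat, 230 x 172 mm, 3 mm thick, fixed. Origin at the centre of its underside; x along its length, from the end where the card pack stands towards the drawn outline; y across; z up. The outline is a rectangle 110 x 155 mm in dark 3 mm lines: x = -10 mm (the near line, next to the standing pack) to +100 mm, y = -77.5 to +77.5 mm (line centres); a small cross marks its middle.
- pack: Banded pack of index cards, one rigid block of about 0.11 kg, standing on a long edge on the mat: 77 mm tall, 127 wide, 22 thick; 25 to 60 mm short of the near line, nearly square to the mat. Origin: middle of its broad front face, which looks to the outline. Own x is up while it stands; own z points back, away from the outline (up once it has fallen forward); own y along its width.
- pack_center (a point): Middle of the pack, 38.5 mm above the mat while it stands
- pack_foot (a point): Middle of the pack's lower front edge (at the foot of the front face, on the mat), about which it tips. Pushed in its lower third the pack slides upright (it may lean forward a little while a finger or knuckle bears on it) and stays where it is left; pushed near the top it turns over this edge, which shifts only a few mm, and then lies from there 77 mm onward, top face up
- pack_corner0 (a point): Corner of the pack's 77 x 127 mm outline, half-way through its thickness: the top corner (as it stands) on its own +y side
- pack_corner1 (a point): Corner of the pack's 77 x 127 mm outline, half-way through its thickness: the top corner (as it stands) on its own -y side
- pack_corner2 (a point): Corner of the pack's 77 x 127 mm outline, half-way through its thickness: the bottom corner (as it stands) on its own +y side
- pack_corner3 (a point): Corner of the pack's 77 x 127 mm outline, half-way through its thickness: the bottom corner (as it stands) on its own -y side
- mug: White mug, 83 x 117 x 94 mm, loose, beyond the far end of the mat; origin at the centre of its underside
- candle: Candle in a glass jar, 76 mm across, 90 mm high, loose, beyond the far end of the mat; origin at the centre of its underside
- ink_bottle: Small dark ink bottle, 54 mm across, 64 mm high, loose, right of the mug; origin at the centre of its underside
- clip: Binder clip with two wire handles up, 25 x 32 x 41 mm, loose, left of the mat; origin at the centre of its underside
- tealight: Tealight, 38 mm across, 18 mm high, loose, between the mug and the ink bottle; origin at the centre of its underside

How it is judged:
By the outcome, as a careful person would: the job done as asked, in the order asked, and still so for the second after the job is handed in, with the robot touching nothing.
It also fails if it takes over 38 s, if anything falls off the work surface, if the arm or the gripper's body presses on something with over 40 N, if the wrist force passes 120 N, or if a joint passes its speed limit or range.

## Working session

There is one attempt and no reset: what is moved stays moved. The work goes in short steps, Python scripts to look and compute and a tool call to move; the robot and the scene stay as the last step left them, time stands still between calls to the robot, and variables do not carry over. Pictures are saved under pics/ and viewed, at most 10 in all, crops included, and the job is handed in when it is done.

Besides the shell and the picture viewer there is one more tool, called after "Request:" in YAML: its name, and indented under it one key for each argument. servo_tool: Moves the arm, as the interface text tells. Its arguments: {"type":"object","properties":{"series":{"type":"array"},"gripper":{"type":"number"}},"required":["series"]}

```bash
mkdir -p pics
cat > h.py <<'E'
import numpy as np, cv2
from plant import env
def snap(n,save=None):
    p,d=env.snapshot(n)
    if save: cv2.imwrite('pics/'+save,p[:,:,::-1])
    return p,d
def cloud(n,d):
    c=env.get_calibration(n);K=np.array(c["K"]);R=np.array(c["attitude"]);e=np.array(c["eye"])
    if R.shape!=(3,3): print(R)
    v,u=np.mgrid[0:400,0:640]
    P=np.stack([(u-K[0,2])/K[0,0]*d,-(v-K[1,2])/K[1,1]*d,-d],-1)
    return P@R.T+e
E
python3 - <<'E'
from h import *
for n in("top","side"):
    c=env.get_calibration(n);print(n,c)
    p,d=snap(n,n+'0.png');P=cloud(n,d);np.savez('/tmp/'+n,p=p,d=d,P=P)
    for l in("pack","mat","mug","candle","ink_bottle","clip","tealight"):
        for r in env.silhouettes(l,n)[:1]:
            m=r["mask"]&(d>0);q=P[m]
            print(l,round(r["score"],2),r["at"],m.sum(),q.min(0).round(3),q.max(0).round(3),np.median(q,0).round(3))
print(env.state())
E
```

```text
top {'K': array([[417.79882828,   0.        , 327.41839078],
       [  0.        , 417.79882828, 197.15177891],
       [  0.        ,   0.        ,   1.        ]]), 'eye': array([0.1637583 , 0.08743687, 1.29051005]), 'attitude': array([[ 0.00614856,  0.98147201, -0.19150687],
       [-0.99987214,  0.00886106,  0.01331079],
       [ 0.01476112,  0.19140054,  0.98140101]])}
pack 0.91 [254.8, 205.6] 499 [ 0.314  0.277 -0.004] [0.441 0.315 0.089] [0.375 0.284 0.078]
mat 0.64 [276.2, 209.6] 3468 [ 0.288  0.12  -0.007] [0.465 0.352 0.012] [0.37  0.222 0.003]
mug 0.86 [414.8, 210.4] 773 [ 0.327 -0.231  0.013] [ 0.432 -0.15   0.098] [ 0.373 -0.195  0.045]
candle 0.76 [373.9, 177.4] 647 [ 0.424 -0.132 -0.292] [ 0.607 -0.034  0.094] [ 0.463 -0.072  0.048]
ink_bottle 0.66 [454.3, 205.1] 394 [ 0.368 -0.366 -0.007] [ 0.429 -0.29   0.07 ] [ 0.392 -0.313  0.035]
clip 0.55 [192.7, 185.2] 96 [ 0.434  0.477 -0.004] [0.471 0.506 0.044] [0.448 0.486 0.011]
tealight 0.21 [254.6, 204.7] 496 [ 0.314  0.277 -0.   ] [0.462 0.313 0.089] [0.376 0.284 0.078]
side {'K': array([[369.20237985,   0.        , 321.19
[... 1106 characters left out ...]
2e-06,  1.35312131e+00]), 'joint_vel': array([ 0.00076397,  0.00071733,  0.00182887, -0.00097877, -0.00023298,
        0.0014227 ]), 'joint_efforts': array([ 1.39658267e-03, -5.56716728e+01,  5.03749859e+01,  3.97555959e-04,
       -1.37434058e-04, -1.49485757e-09]), 'tool_pos': array([0.19998299, 0.56572323, 0.24234309]), 'tool_rot': array([[-9.42816504e-01,  3.33312220e-01,  6.60197895e-05],
       [ 3.33312225e-01,  9.42816500e-01,  8.89131821e-05],
       [-3.26086967e-05,  1.05834018e-04, -9.99999994e-01]]), 'contact_force': array([ 0.00265069, -0.14359888,  0.3245725 ]), 'ft_torque': array([ 0.02329467,  0.01475904, -0.0338764 ]), 'gripper_force': 0.0, 'grip_width': 0.9956434210442128}
```

View pics/top0.png

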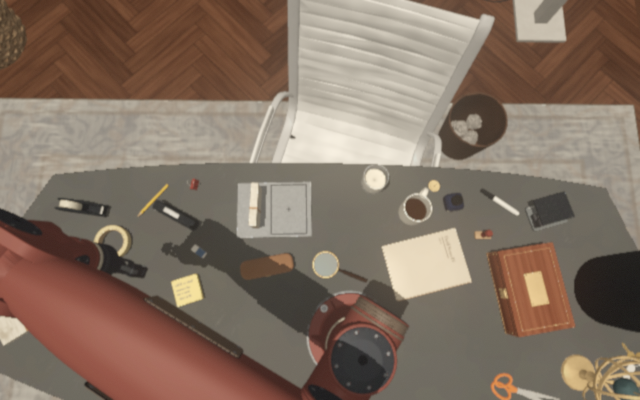

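View pics/side0.png

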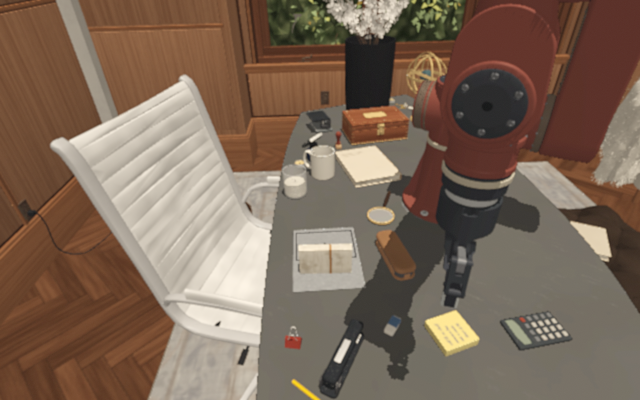

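The top view shows the pack at about (254,205), the mat spanning columns 237–311, and the outline at columns 271–311. So mat +x runs along world −y. The side view shows the pack at (328,256) with clear space behind it. Next I'll fit both poses more closely.

```bash
cat >> h.py <<'E'
def rect(xy):
    (c,s,a)=cv2.minAreaRect(xy.astype(np.float32)*1000); b=cv2.boxPoints((c,s,a))
    return np.round(c,1),np.round(s,1),round(a,2),b.round(0).tolist()
def onplane(n,px,z):
    c=env.get_calibration(n);K=np.array(c["K"]);R=np.array(c["attitude"]);e=np.array(c["eye"])
    px=np.atleast_2d(px).astype(float)
    r=np.stack([(px[:,0]-K[0,2])/K[0,0],-(px[:,1]-K[1,2])/K[1,1],-np.ones(len(px))],-1)@R.T
    return e+r*((z-e[2])/r[:,2])[:,None]
def plane_img(n,p,z,x0,x1,y0,y1,s=0.0005):
    # rectified: column = decreasing world y, row = decreasing x
    c=env.get_calibration(n);K=np.array(c["K"]);R=np.array(c["attitude"]);e=np.array(c["eye"])
    ys=np.arange(y1,y0,-s);xs=np.arange(x1,x0,-s)
    Y,X=np.meshgrid(ys,xs);Q=(np.stack([X,Y,np.full_like(X,z)],-1)-e)@R
    u=K[0,2]+K[0,0]*Q[...,0]/-Q[...,2]; v=K[1,2]-K[1,1]*Q[...,1]/-Q[...,2]
    return cv2.remap(p,u.astype(np.float32),v.astype(np.float32),cv2.INTER_LINEAR)
E
python3 - <<'E'
from h import *
T=np.load('/tmp/top.npz');S=np.load('/tmp/side.npz')
for n,A in(("top",T),("side",S)):
    P=A['P'];z=P[...,2]
    box=(P[...,0]>.28)&(P[...,0]<.47)&(P[...,1]>.1)&(P[...,1]<.37)
    q=P[box&(z>.072)&(z<.09)]; print(n,'packtop',len(q),rect(q[:,:2]),np.median(q[:,2]))
    q=P[box&(z>.02)&(z<.07)]
    if n=="side":
        f=np.polyfit(q[:,0],q[:,1],1);print('back face y at x=.375',np.polyval(f,.375),np.degrees(np.arctan(f[0])),np.std(q[:,1]-np.polyval(f,q[:,0])))
a=plane_img("top",T['p'],.003,.27,.48,.1,.37,.0007)
b=plane_img("side",S['p'],.003,.27,.48,.1,.37,.0007)
cv2.imwrite('pics/rect0.png',np.vstack([a,b])[:,:,::-1])
E
```

```text
top packtop 320 (array([378.1, 288.3]), array([ 22.4, 126.4]), 88.9, [[315.0, 278.0], [441.0, 276.0], [441.0, 298.0], [315.0, 301.0]]) 0.08024064895126759
side packtop 446 (array([377.2, 288.5]), array([ 24.8, 125.8]), 88.44, [[314.0, 278.0], [440.0, 274.0], [440.0, 299.0], [315.0, 303.0]]) 0.07936534625344971
back face y at x=.375 0.2984034447337917 -1.411572002645629 0.0011305989964781732
```

View pics/rect0.png

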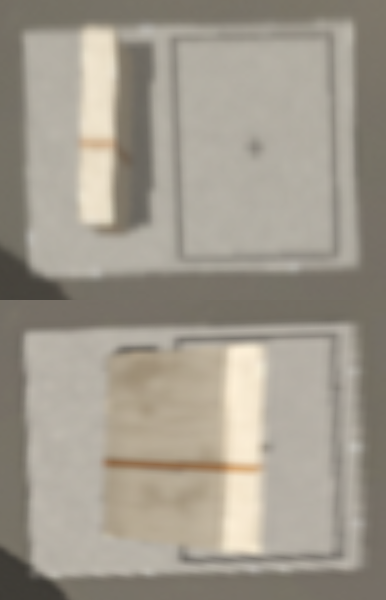

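The cross sits at rectified pixel (255,148) and the near line at about column 178. That puts the mat centre at about (0.375, 0.2365) with mat x along (0.03, −1). The pack centre is at mat (−51, +4.5), turned about 3° from square to the mat. The foot has to travel about 37 mm. I'm moving behind it now with the fingers partly open, so it gets two contact points and squares up.

Request:
servo_tool:
  series:
    - {"dp":[22,-27.5,-11],"twist":-8.59}
    - {"dp":[22,-27.5,-11],"twist":-8.59}
    - {"dp":[22,-27.5,-11],"twist":-8.59}
    - {"dp":[22,-27.5,-11],"twist":-8.59}
    - {"dp":[22,-27.5,-11],"twist":-8.59}
    - {"dp":[22,-27.5,-11],"twist":-8.59}
    - {"dp":[22,-27.5,-11],"twist":-8.59}
    - {"dp":[22,-27.5,-11],"twist":-8.59}
  gripper: 0.4

```text
t: 1.6
tool_pos: [0.3767, 0.3446, 0.1541]
tool_rot: [[-0.026, 1.0, 0.001], [1.0, 0.026, 0.0], [0.0, 0.001, -1.0]]
contact_force: [-0.7, 0.3, -0.4]
grip_width: 0.399
gripper_force: 0.0
```

Request:
servo_tool:
  series:
    - {"dp":[0,0,-30],"twist":0}
    - {"dp":[0,0,-30],"twist":0}
    - {"dp":[0,0,-30],"twist":0}
    - {"dp":[0,0,-20],"twist":0}
    - {"dp":[0,0,-12],"twist":0}
    - {"dp":[0,0,-8],"twist":0}
    - {"dp":[0,0,0],"twist":0}

```text
t: 2.3
tool_pos: [0.3757, 0.3456, 0.0239]
tool_rot: [[-0.032, 0.999, -0.001], [0.999, 0.032, -0.0], [-0.0, -0.001, -1.0]]
contact_force: [-0.1, -0.7, 0.7]
grip_width: 0.404
gripper_force: 0.0
```

Run:
```python
from h import *
p,d=snap("side");print(env.state()['tool_pos'],env.state()['contact_force'])
cv2.imwrite('pics/s1.png',cv2.resize(p[190:310,250:410],None,fx=4,fy=4,interpolation=3)[:,:,::-1])
```

```text
[0.37624066 0.34587381 0.02479925] [0.54916495 0.73815291 0.51058052]
```

View pics/s1.png

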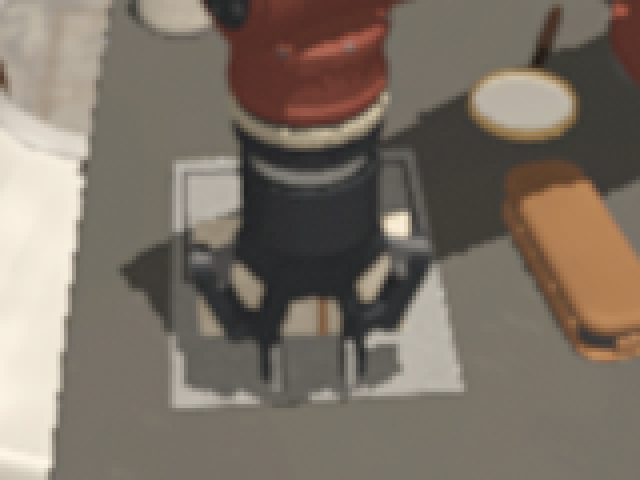

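The fingers are down behind the pack, their tips at about (270,370) and (350,370) in the crop, and the body clears the top of the pack. I'll approach and then push slowly.

Request:
servo_tool:
  series:
    - {"dp":[0.3,-10,0],"twist":0}
    - {"dp":[0.3,-10,0],"twist":0}
    - {"dp":[0.2,-6,0],"twist":0}
    - {"dp":[0,-3,0],"twist":0}
    - {"dp":[0,-3,0],"twist":0}
    - {"dp":[0,-3,0],"twist":0}
    - {"dp":[0,-3,0],"twist":0}
    - {"dp":[0,0,0],"twist":0}

```text
t: 3.15
tool_pos: [0.3768, 0.3075, 0.0243]
tool_rot: [[-0.031, 1.0, 0.0], [1.0, 0.031, -0.0], [-0.0, 0.0, -1.0]]
contact_force: [-0.3, -0.4, -0.7]
grip_width: 0.4
gripper_force: 0.0
```

```bash
cat >> h.py <<'E'
def packtop(n="top"):
    p,d=snap(n);P=cloud(n,d);m=env.silhouettes("pack",n)
    print(env.state()['tool_pos'].round(4),env.state()['contact_force'].round(1))
    for r in m[:1]:
        q=P[r["mask"]&(d>0)];print(r["score"],len(q))
        t=q[(q[:,2]>.07)&(q[:,2]<.09)];print('top',len(t),rect(t[:,:2]) if len(t)>5 else '')
        for c in np.percentile(t,[2,10,50,90,98],axis=0) if len(t)>5 else []: print(c.round(4))
    return p,d,P,m
E
python3 - <<'E'
from h import *
packtop("top")
E
```

```text
[0.3768 0.3077 0.0243] [-0.3 -0.6  0.6]
0.55 156
top 133 (array([399.2, 278.5]), array([80., 18.]), 0.79, [[359.0, 287.0], [359.0, 269.0], [439.0, 270.0], [439.0, 288.0]])
[0.3646 0.2696 0.0735]
[0.3745 0.2703 0.0774]
[0.4057 0.2765 0.0807]
[0.431  0.2844 0.0837]
[0.4359 0.2872 0.085 ]
```

Request:
servo_tool:
  series:
    - {"dp":[0.1,-3,0],"twist":0}
    - {"dp":[0.1,-3,0],"twist":0}
    - {"dp":[0.1,-3,0],"twist":0}
    - {"dp":[0.1,-3,0],"twist":0}
    - {"dp":[0.1,-3,0],"twist":0}
    - {"dp":[0.1,-3,0],"twist":0}
    - {"dp":[0,-2,0],"twist":0}
    - {"dp":[0,0,0],"twist":0}

```text
t: 4.05
tool_pos: [0.3774, 0.2875, 0.0243]
tool_rot: [[-0.031, 1.0, 0.0], [1.0, 0.031, -0.0], [-0.0, 0.0, -1.0]]
contact_force: [-0.3, -0.5, -0.2]
grip_width: 0.4
gripper_force: 0.0
```

Run:
```python
from h import *
p,d,P,m=packtop("top")
a=plane_img("top",p,.003,.27,.48,.1,.37,.0005)
p2,d2,P2,m2=packtop("side")
c=cv2.resize(p2[200:300,270:390],None,fx=3.5,fy=3.5,interpolation=3)
b=np.zeros((max(a.shape[0],c.shape[0])+0,0,3),np.uint8)
H=max(a.shape[0],c.shape[0]);pad=lambda i:np.pad(i,((0,H-i.shape[0]),(0,0),(0,0)))
cv2.imwrite('pics/p2.png',np.vstack([a,]) [:,:,::-1] if a.shape[1]+c.shape[1]>960 else np.vstack([a[:,:420],c[:,:420]])[:600,:,::-1])
```

```text
[0.3774 0.2876 0.0243] [-0.8 -0.1  0.5]
0.68 124
top 113 (array([401.4, 259.8]), array([73.7, 18. ]), 4.84, [[364.0, 266.0], [365.0, 248.0], [439.0, 254.0], [437.0, 272.0]])
[0.3682 0.2511 0.0766]
[0.3774 0.252  0.0779]
[0.4104 0.2577 0.0807]
[0.4317 0.2651 0.0839]
[0.4367 0.2679 0.0856]
[0.3773 0.2877 0.0243] [-0.2 -0.2  0.3]
0.66 568
top 48 (array([374.2, 268.6]), array([84. , 11.7]), 4.07, [[332.0, 271.0], [333.0, 260.0], [417.0, 266.0], [416.0, 277.0]])
[0.3333 0.2605 0.0702]
[0.3356 0.2673 0.0712]
[0.3456 0.2705 0.0764]
[0.4143 0.273  0.0814]
[0.4159 0.2737 0.0822]
```

View pics/p2.png

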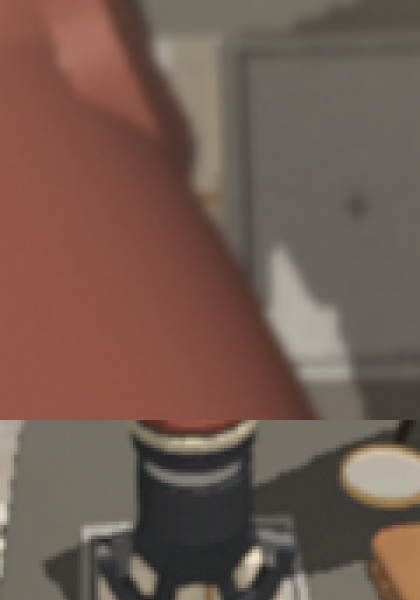

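The arm hides much of the pack in the top view, but its top edge shows between columns 150 and 220, and its front is at y≈0.251. I'll push a bit more, back off, and measure with the pack free.

Request:
servo_tool:
  series:
    - {"dp":[0.1,-2.5,0],"twist":0}
    - {"dp":[0.1,-2.5,0],"twist":0}
    - {"dp":[0,-2,0],"twist":0}
    - {"dp":[0,0,0],"twist":0}
    - {"dp":[0,2,0],"twist":0}
    - {"dp":[0,4,0],"twist":0}
    - {"dp":[0,10,0],"twist":0}
    - {"dp":[0,14,0],"twist":0}

```text
t: 5.05
tool_pos: [0.3777, 0.3115, 0.0244]
tool_rot: [[-0.031, 1.0, 0.0], [1.0, 0.031, 0.0], [0.0, 0.0, -1.0]]
contact_force: [-0.4, -0.4, -0.1]
grip_width: 0.398
gripper_force: 0.0
```

Request:
servo_tool:
  series:
    - {"dp":[0,40,20],"twist":0}
    - {"dp":[0,40,20],"twist":0}
    - {"dp":[0,40,20],"twist":0}
    - {"dp":[0,20,0],"twist":0}
    - {"dp":[0,0,0],"twist":0}

```text
t: 5.55
tool_pos: [0.3771, 0.4543, 0.0847]
tool_rot: [[-0.035, 0.999, 0.001], [0.999, 0.035, 0.001], [0.001, 0.001, -1.0]]
contact_force: [0.1, -0.3, -0.5]
grip_width: 0.4
gripper_force: 0.0
```

Run:
```python
from h import *
p,d,P,m=packtop("top")
a=plane_img("top",p,.003,.27,.48,.1,.37,.0007)
p2,d2,P2,m2=packtop("side")
q=P2[m2[0]["mask"]&(d2>0)];q=q[(q[:,2]>.015)&(q[:,2]<.072)&(q[:,1]<.35)&(q[:,1]>.22)]
A=np.c_[q[:,0]-.377,q[:,2]-.003,np.ones(len(q))];c=np.linalg.lstsq(A,q[:,1],rcond=None)[0];print('back face: slope x,z, y at foot',len(q),c)
b=plane_img("side",p2,.003,.27,.48,.1,.37,.0007)
cv2.imwrite('pics/p3.png',np.vstack([a,b])[:,:,::-1])
```

```text
[0.3768 0.4513 0.0836] [ 0.7  0.  -0.4]
0.61 453
top 315 (array([378.3, 261.5]), array([126. ,  21.9]), 2.26, [[315.0, 270.0], [316.0, 248.0], [442.0, 253.0], [441.0, 275.0]])
[0.317  0.2498 0.075 ]
[0.327  0.2521 0.0769]
[0.3743 0.261  0.0799]
[0.4287 0.2697 0.0831]
[0.4383 0.271  0.0849]
[0.3771 0.4502 0.0836] [1.1 0.4 0.4]
0.61 226
top 66 (array([430.2, 264.8]), array([20.1, 20. ]), 85.01, [[419.0, 256.0], [439.0, 254.0], [441.0, 274.0], [421.0, 276.0]])
[0.4207 0.2552 0.0702]
[0.4231 0.2579 0.0722]
[0.4305 0.2703 0.0789]
[0.438  0.2733 0.0807]
[0.4401 0.2743 0.0813]
back face: slope x,z, y at foot 149 [0.01499478 0.00546901 0.27113831]
```

View pics/p3.png

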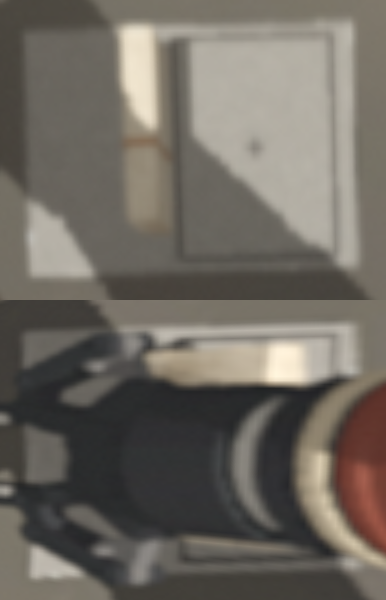

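The pack is free and upright, centred at (0.378, 0.2615) with its front at y≈0.250 and yaw 2.3°, so it's square to the mat. The near line is at y≈0.2465. It needs about 11 mm more, which means pushing until the TCP is at y≈0.269.

Request:
servo_tool:
  series:
    - {"dp":[0,-40,-20],"twist":0}
    - {"dp":[0,-40,-20],"twist":0}
    - {"dp":[0,-40,-20],"twist":0}
    - {"dp":[0.5,-20,0],"twist":0}
    - {"dp":[0,-14,0],"twist":0}
    - {"dp":[0,-8,0],"twist":0}
    - {"dp":[0,0,0],"twist":0}

```text
t: 6.45
tool_pos: [0.3787, 0.2884, 0.025]
tool_rot: [[-0.03, 1.0, 0.001], [1.0, 0.03, 0.0], [0.0, 0.001, -1.0]]
contact_force: [0.2, -0.5, 0.3]
grip_width: 0.398
gripper_force: 0.0
```

Request:
servo_tool:
  series:
    - {"dp":[0,-3,0],"twist":0}
    - {"dp":[0.1,-3,0],"twist":0}
    - {"dp":[0.1,-3,0],"twist":0}
    - {"dp":[0.1,-3,0],"twist":0}
    - {"dp":[0.1,-3,0],"twist":0}
    - {"dp":[0.1,-3,0],"twist":0}
    - {"dp":[0,-1.5,0],"twist":0}
    - {"dp":[0,0,0],"twist":0}

```text
t: 7.25
tool_pos: [0.3786, 0.269, 0.0243]
tool_rot: [[-0.031, 1.0, 0.0], [1.0, 0.031, -0.0], [-0.0, 0.0, -1.0]]
contact_force: [0.3, -0.3, -0.8]
grip_width: 0.398
gripper_force: 0.0
```

Request:
servo_tool:
  series:
    - {"dp":[0,2,0],"twist":0}
    - {"dp":[0,4,0],"twist":0}
    - {"dp":[0,10,0],"twist":0}
    - {"dp":[0,14,0],"twist":0}
    - {"dp":[0,40,20],"twist":0}
    - {"dp":[0,40,20],"twist":0}
    - {"dp":[0,40,14],"twist":0}
    - {"dp":[0,0,0],"twist":0}
  gripper: 0.4

```text
t: 8.05
tool_pos: [0.3789, 0.4247, 0.0803]
tool_rot: [[-0.035, 0.999, 0.003], [0.999, 0.035, 0.003], [0.003, 0.003, -1.0]]
contact_force: [0.4, 0.1, -0.6]
grip_width: 0.4
gripper_force: 0.0
```

Run:
```python
from h import *
p,d,P,m=packtop("top")
a=plane_img("top",p,.003,.27,.48,.1,.37,.0007)
cv2.imwrite('pics/p4.png',a[:,:,::-1])
```

```text
[0.3779 0.4207 0.078 ] [0.8 0.1 0.6]
0.96 443
top 302 (array([378.7, 249.4]), array([126.3,  21.1]), 1.72, [[315.0, 258.0], [316.0, 237.0], [442.0, 241.0], [442.0, 262.0]])
[0.3165 0.238  0.0755]
[0.325  0.2403 0.0772]
[0.3748 0.2485 0.0803]
[0.426  0.2571 0.0833]
[0.4375 0.2586 0.0853]
```

View pics/p4.png

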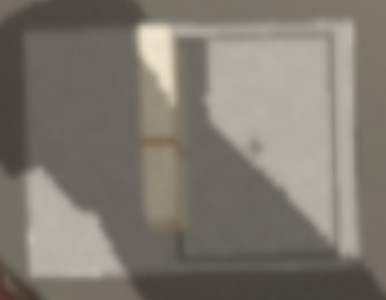

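The pack stands upright with its front at y≈0.2385, about 8 mm past the near line and square to it. Now I'll tip it with the fingertips near its top.

Request:
servo_tool:
  series:
    - {"dp":[0,-35,0],"twist":0}
    - {"dp":[0,-35,0],"twist":0}
    - {"dp":[0,-35,0],"twist":0}
    - {"dp":[0,-20,0],"twist":0}
    - {"dp":[0,-8,0],"twist":0}
    - {"dp":[0,0,0],"twist":0}

```text
t: 8.75
tool_pos: [0.3785, 0.2855, 0.078]
tool_rot: [[-0.03, 1.0, -0.0], [1.0, 0.03, -0.0], [-0.0, -0.0, -1.0]]
contact_force: [0.4, 0.4, -0.1]
grip_width: 0.403
gripper_force: 0.0
```

Request:
servo_tool:
  series:
    - {"dp":[0.1,-6,0],"twist":0}
    - {"dp":[0.1,-5,0],"twist":0}
    - {"dp":[0.1,-5,0],"twist":0}
    - {"dp":[0.1,-5,0],"twist":0}
    - {"dp":[0.1,-5,0],"twist":0}
    - {"dp":[0.1,-5,0],"twist":0}
    - {"dp":[0.1,-5,0],"twist":0}
    - {"dp":[0.1,-5,0],"twist":0}

```text
t: 9.55
tool_pos: [0.3794, 0.2448, 0.0784]
tool_rot: [[-0.032, 1.0, 0.0], [1.0, 0.032, -0.0], [-0.0, 0.0, -1.0]]
contact_force: [0.6, -0.7, -0.6]
grip_width: 0.402
gripper_force: 0.0
```

Run:
```python
from h import *
p,d=snap("top");P=cloud("top",d);r=env.silhouettes("pack","top")
for s in r[:1]:
    q=P[s["mask"]&(d>0)];print(s["score"],np.percentile(q,[2,25,50,75,98],axis=0).round(3))
```

```text
0.7 [[0.361 0.205 0.069]
 [0.387 0.209 0.073]
 [0.412 0.212 0.075]
 [0.43  0.217 0.078]
 [0.442 0.228 0.084]]
```

Request:
servo_tool:
  series:
    - {"dp":[0,-3,0],"twist":0}
    - {"dp":[0,0,0],"twist":0}
    - {"dp":[0,0,0],"twist":0}
    - {"dp":[0,0,0],"twist":0}

```text
t: 10.05
tool_pos: [0.3794, 0.2423, 0.0783]
tool_rot: [[-0.032, 0.999, 0.0], [0.999, 0.032, 0.0], [0.0, 0.0, -1.0]]
contact_force: [-0.8, 0.6, -0.4]
grip_width: 0.402
gripper_force: 0.0
```

Run:
```python
from h import *
p,d=snap("top");P=cloud("top",d);r=env.silhouettes("pack","top")
for s in r[:1]:
    q=P[s["mask"]&(d>0)];print(s["score"],np.percentile(q,[2,25,50,75,98],axis=0).round(3))
```

```text
0.74 [[0.321 0.16  0.017]
 [0.358 0.172 0.022]
 [0.389 0.185 0.024]
 [0.417 0.2   0.026]
 [0.442 0.222 0.029]]
```

It's lying. I'll lift away clear and check.

Request:
servo_tool:
  series:
    - {"dp":[0,10,25],"twist":0}
    - {"dp":[0,20,30],"twist":0}
    - {"dp":[0,40,20],"twist":0}
    - {"dp":[0,40,10],"twist":0}
    - {"dp":[0,40,0],"twist":0}
    - {"dp":[0,40,0],"twist":0}
    - {"dp":[0,0,0],"twist":0}
    - {"dp":[0,0,0],"twist":0}

```text
t: 10.95
tool_pos: [0.3788, 0.4327, 0.1627]
tool_rot: [[-0.033, 0.999, -0.001], [0.999, 0.033, -0.001], [-0.001, -0.001, -1.0]]
contact_force: [-0.2, -1.0, -0.6]
grip_width: 0.401
gripper_force: 0.0
```

Run:
```python
from h import *
p,d=snap("top");P=cloud("top",d);r=env.silhouettes("pack","top")
q=P[r[0]["mask"]&(d>0)];q=q[(q[:,2]>.018)&(q[:,2]<.032)];print(rect(q[:,:2]))
cv2.imwrite('pics/p5.png',plane_img("top",p,.003,.27,.48,.1,.37,.0005)[:,:,::-1])
for l in("mug","candle","ink_bottle","clip"):
    for s in env.silhouettes(l,"top")[:1]: print(l,s["at"])
print(env.state()['tool_pos'])
```

```text
(array([381.3, 197.4]), array([128.3,  74.6]), 1.28, [[316.0, 233.0], [318.0, 159.0], [446.0, 162.0], [445.0, 236.0]])
mug [413.4, 211.1]
candle [374.4, 176.7]
ink_bottle [454.3, 203.8]
[0.37971762 0.4315407  0.16370165]
```

View pics/p5.png

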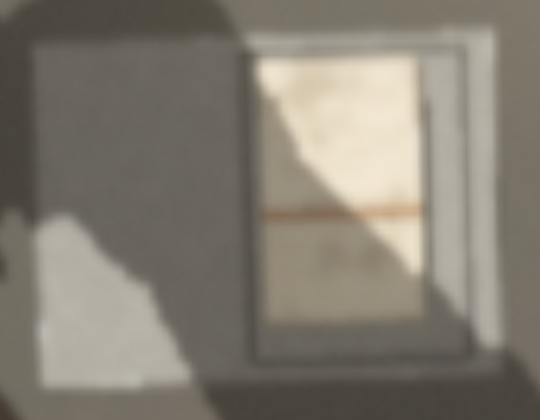

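The picture shows the pack (columns 258–425, rows 55–325) lying flat inside the outline (columns 247–470, rows 50–360), with the robot clear of it. Handing in.

```bash
python3 -c "
from plant import env
print(env.hand_in())"
```

```text
the job is handed in; nothing more can be done
None
```

The pack was pushed upright about 8 mm past the near line, then tipped forward; it lies flat inside the outline with the robot clear of it, and the job was handed in at about 11 s (mug, candle and ink bottle rechecked and unmoved; the clip and tealight were not rechecked).

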